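# Index a pedal sled and tighten the turnbuckle clamp

### The job

Push the sled with the yellow pedal along its track until it is fully home at the blue end stop and the detent holds it. Then turn the middle body of the turnbuckle by its bars, top going away from the track, until both jaws have drawn in tight on the pedal. Leave the sled home and the clamp tight, take the robot clear, and do not disturb the other things on the bench.

Things in the scene. Friction and masses are not known exactly. Their poses are not given: they have to be found in the camera images.
- fixture: Aluminium clamping fixture, fixed to the bench, base plate 15 mm thick. Origin on the bench under the seat; x along the track towards the end stop and turnbuckle, z up. Track: channel 86 mm wide from x = -215 mm to the blue end stop (face at x = +56 mm), floor at z = 15 mm, grey side walls 9 mm thick up to z = 29 mm.
- seat (a point): On the channel floor (fixture x = y = 0, z = 15 mm; same axes), where the sled's origin is when home, front 1 mm from the end stop. A sprung brass detent pin stands 4 mm out of the left (+y) wall beside it; the sled's front meets it 54 mm before home (needs 8 to 14 N there), rubs along it, then it drops into the notch, 2 mm of play.
- sled: Loose black sled, about 0.6 kg, with a neon yellow pedal fixed on it. Origin under its centre, x towards the end stop. Plate 110 x 84 x 16 mm; pedal 100 x 95 mm (95 across the track), top 35 mm above the sled's underside. Blue upright push plate at its rear, 70 mm wide, 34 mm high from the underside, rear face at x = -63 mm: push there, low and central.
- turnbuckle (a joint): Turn of the turnbuckle's middle body, rad. Grows as its top moves to fixture +x (away from the track) and draws both jaws in, 4.5 mm each per rad. Starts at 0 to 1.2; the jaws meet the pedal at about 4.0. At 0 one of the five bars points straight up. Stays where left; turns at 0.12 N m; stiff when tight (10 to 15 N on a bar). A bar leaning back over 45 degrees jams on a finger pushing level.
- turnbuckle_mid (a point): Centre of the turnbuckle's middle, at fixture x = 135 mm, 85 mm above the bench, axis along fixture y; turns with it. Steel sleeve 28 mm thick, 72 mm long, in two blue yokes (25 to 33 mm either side, tops at z = 106 mm). Orange hub 34 mm thick with five radial bars, 10 mm thick, in the fixture's x-z plane, 72 degrees apart, ending in orange 16 mm balls 50 mm from the axis.
- jaw_left: Left jaw (fixture +y), dark steel with orange pad, 112 mm long, on a brass threaded rod from the turnbuckle. Slides only across the track. Origin at the middle of its gripping face, 44 mm above the bench; 65.5 mm from the centre line at turnbuckle 0, 47.5 mm when it meets the pedal. Arm's top at 55 mm, the block at the rod's end at 103 mm. Axes as the fixture's.
- jaw_right: Right jaw (fixture -y), mirror image of the left one; both move together.
- black_pedal_a: Loose black pedal 100 x 95 x 19 mm lying on the bench; origin under its centre. Leave alone.
- black_pedal_b: Loose black pedal of the same size, lying on top of the first. Leave alone.
- parts_bin: Loose open grey bin 100 x 150 x 50 mm with brass parts in it; origin under its centre. Leave alone.
- grease_jar: Loose white jar with a blue cap, 60 mm in diameter, 75 mm high; origin under its centre. Leave alone.
Not all that is in view belongs to the job. Leave any pink or purple look-alike of the sled alone.

How it is judged:
By the outcome, as a careful person would: the job done as asked, in the order asked, and still so for the second after the job is handed in, with the robot touching nothing.
It also fails if it takes over 58 s, if anything falls off the work surface, if the arm or the gripper's body presses on something with over 40 N, if the wrist force passes 120 N, or if a joint passes its speed limit or range.

### The arm

A 7-joint arm with a two-finger parallel gripper is mounted at the origin on the work surface. World frame = base frame: x ahead of the robot, y to its left, z up, the work surface at z = 0. Lengths are in m, angles in rad, forces in N, time in s.
With the tool pointing down it reaches from about 0.375 to 0.925 m from the base axis. Payload 3.1 kg.
Tool frame: the origin (TCP) lies on the mounting face of the last link; the fingertips stand 173 mm ahead of it and the grasp point (between the pads) lies 155 mm ahead of it; z points along the fingers, y is the line along which they close (so a half turn about z gives the same grasp; the last joint's range is limited). The gripper opens to 85 mm and grips with 20 to 120 N. Pads are 22 mm wide; open, the fingers measure 114 mm over their backs; the gripper's body (76 mm by 85 mm) begins 54 mm behind the grasp point. The pads swing forward as they close: fully open they stand 13 mm farther back than shut.
Start: joints at [1.229, 0.383, 0.044, 1.598, -0.018, 1.161, -0.05], TCP at [0.157, -0.631, 0.405] pointing down, gripper open.
Joint ranges: [-2.61, 2.61], [-0.41, 2.15], [-1.48, 1.57], [0, 2.5], [-1.57, 4.71], [0.05, 1.97], [-2.85, 2.85]. Speed limits (rad/s): [2.79, 2.79, 3.14, 3.14, 3.14, 3.14, 3.14].

### API

Orientations are given as a unit quaternion [w, x, y, z].
In Python, from plant import robot, eyes gives the robot as it stands.
- The arm moves only by the tool arm_command, never from a script. Its argument "series" is a list of rows, each a list of 5 numbers: the opening, from -1 (shut) to 1 (fully open), then the shift along the world's x, y, z in units of 10 cm (1.0 is 10 cm), then the turn about the world's z in units of 180 degrees (1.0 is 180 degrees). In form: [[fingers, tx, ty, tz, twist], ...]. A call has 1 to 12 rows; each row is the pose to reach, as a shift and turn from the pose commanded when the call began, turning the shorter way round; what a row does not reach only later rows make up. A row lasts 1/12 s, in which the tool goes at most 41.7 mm and 7.16 degrees, less where a joint would pass 70% of its speed; a pose out of reach is approached as far as the arm can. A call with a number of a shift or a turn outside -1 to 1 is refused whole. A call with a gripper value outside its range is refused whole. The fingers move at their own pace and stop on an object; "grip_force" is the grip in N (left out, the last holds). Time passes only in rows, so rows that repeat a pose let the fingers close. It gives the time, the measured TCP pose, the force, the opening and the grip force at its end, in the units of the state.
- robot.get_state(): the state, without advancing time (a new reading comes with each control period).
- eyes.grab_frame(name): name is "side" or "top"; returns a dict with "pixels" (420x560x3 uint8, red, green, blue), "range_z" (420x560 float32, m along the optical axis (not along the pixel's ray), 0 where there is no reading), "vfov" (degrees; the focal length in pixels is half the picture's height over the tangent of half this angle, whatever the lens; pixels are square), "cx", "cy" (the principal point, pixels), "T" (4x4, takes a point from camera to world coordinates). Camera axes: x right, y down, z forward; pixel columns grow to the right and rows downward; lengths in m; the calibration is good to about 2 mm. A picture is of the moment at which its call begins.
- robot.sign_off(): hands the job in; it is judged then, once.
The state is a dict: "time": time; "joint_pos": joint angles; "dq": joint speeds; "tau": joint torques, N m; "ee_pos": TCP position; "eef_rot": TCP orientation; "wrist_force": force on the tool from outside, world axes, zero at the start; "moment": the same for the moment, N m; "finger_gap": finger opening in m; "finger_force": force on a finger pad.
Only numpy, scipy, OpenCV 4.12 (cv2) and the standard library are available. Lean on these libraries where they do the work, as an engineer would, in place of code of your own. Each camera call takes 0.05 s, during which the arm holds its last target. There are 200 camera calls.

## Working session

There is one attempt and no reset: what is moved stays moved. The work goes in short steps, Python scripts to look and compute and a tool call to move; the robot and the scene stay as the last step left them, time stands still between calls to the robot, and variables do not carry over. Pictures are saved under pics/ and viewed, at most 10 in all, crops included, and the job is handed in when it is done.

Besides the shell and the picture viewer there is one more tool, called after ">>>" as name(argument=value, ...) on one line, values as JSON. arm_command: Moves the arm, as the interface text tells. Shifts and turns lie within -1 to 1; 1 stands for 10 cm of shift or 180 degrees of turn. Its arguments: {"type":"object","properties":{"series":{"type":"array"},"grip_force":{"type":"number"}},"required":["series"]}

```bash
mkdir -p pics
cat > h.py <<'E'
import numpy as np, cv2
from plant import robot, eyes
def grab(n):
    f=eyes.grab_frame(n); np.savez(f'/tmp/{n}.npz',**f); return f
def load(n): return dict(np.load(f'/tmp/{n}.npz'))
def cloud(f):
    z=f['range_z'].astype(float); h,w=z.shape
    fl=h/2/np.tan(np.radians(f['vfov'])/2)
    v,u=np.mgrid[:h,:w]
    P=np.stack([(u-f['cx'])/fl*z,(v-f['cy'])/fl*z,z],-1)
    return P@f['T'][:3,:3].T+f['T'][:3,3]
def save(f,name): cv2.imwrite(f'pics/{name}.png',f['pixels'][...,::-1])
E
python3 - <<'E'
from h import *
s=robot.get_state(); print({k:np.round(v,3) for k,v in s.items()})
for n in('side','top'):
    f=grab(n); save(f,n+'0'); print(n,f['vfov'],f['cx'],f['cy'],np.round(f['T'],3).tolist())
E
```

```text
{'time': np.float64(0.0), 'joint_pos': array([ 1.229,  0.384,  0.044,  1.6  , -0.018,  1.161, -0.05 ]), 'dq': array([-0.001,  0.001, -0.001, -0.001, -0.   , -0.   ,  0.   ]), 'tau': array([-0.0000e+00, -4.3346e+01,  1.0240e+00, -2.4952e+01,  1.1000e-02,
        1.1000e-02, -0.0000e+00]), 'ee_pos': array([ 0.157, -0.63 ,  0.403]), 'eef_rot': array([-0.001,  0.993,  0.122, -0.   ]), 'wrist_force': array([-0.673,  0.383, -1.174]), 'moment': array([ 0.047,  0.041, -0.042]), 'finger_force': np.float64(0.0), 'finger_gap': np.float64(0.085)}
side 50.15617959100302 278.47597597249967 212.75096721603694 [[-0.953, -0.175, 0.248, 0.238], [-0.303, 0.578, -0.757, 0.845], [-0.011, -0.797, -0.604, 0.757], [0.0, 0.0, 0.0, 1.0]]
top 55.95983155157089 279.72477705948114 205.31801723718326 [[0.026, -0.977, 0.209, 0.304], [-1.0, -0.026, 0.001, -0.025], [0.005, -0.209, -0.978, 1.098], [0.0, 0.0, 0.0, 1.0]]
```

View pics/side0.png

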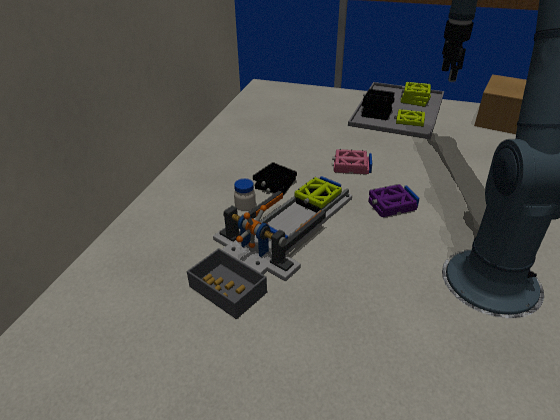

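View pics/top0.png

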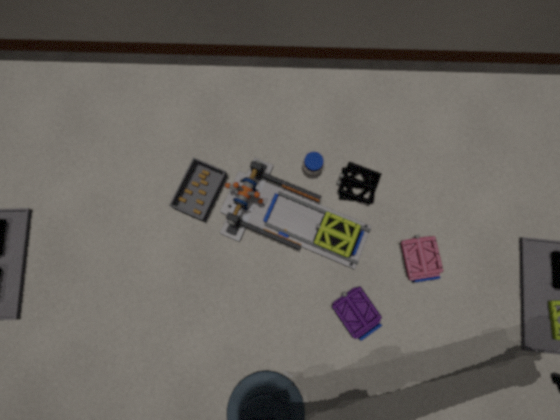

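The side view shows the fixture around (270,225): yellow sled at (318,192) and turnbuckle at (255,228). The top view shows the sled at (338,234), the turnbuckle at (244,192), the jaws at (258,168) and (235,224), and the bin at (200,190). The pink and purple decoys are off the track.

Run:
```python
from h import *
f=load('top'); g=load('side')
a=cv2.resize(f['pixels'][150:275,215:375],None,fx=5,fy=4.8,interpolation=cv2.INTER_CUBIC)
a=cv2.resize(f['pixels'][150:270,215:375],(800,600),interpolation=cv2.INTER_CUBIC)
b=cv2.resize(g['pixels'][165:285,205:365],(800,600),interpolation=cv2.INTER_CUBIC)
cv2.imwrite('pics/topc.png',a[...,::-1]);cv2.imwrite('pics/sidec.png',b[...,::-1])
C=cloud(f);hsv=cv2.cvtColor(f['pixels'],cv2.COLOR_RGB2HSV)
# yellow sled
m=np.zeros(hsv.shape[:2],bool); m[200:270,300:375]=True
y=m&cv2.inRange(hsv,(25,120,80),(45,255,255)).astype(bool)
p=C[y]; print('yellow',y.sum(),np.percentile(p[:,2],[5,50,95]))
p=p[p[:,2]>np.median(p[:,2])-.01]; r=cv2.minAreaRect(p[:,:2].astype(np.float32)*1000);print(r)
for nm,lo,hi in(('blue',(105,120,40),(125,255,255)),('orange',(5,150,80),(18,255,255))):
    q=cv2.inRange(hsv,lo,hi)
    q[:150]=0;q[275:]=0;q[:,:215]=0;q[:,375:]=0
    n,l,st,ce=cv2.connectedComponentsWithStats(q)
    for i in range(1,n):
        if st[i,4]>8:
            p=C[l==i]; print(nm,st[i],ce[i].round(1),np.median(p,0).round(4),p[:,2].max().round(3))
```

```text
yellow 951 [0.03244141 0.04833056 0.05257476]
((387.4761657714844, -138.12789916992188), (109.44224548339844, 259.464599609375), 59.11357498168945)
blue [305 153  18  18 259] [313.4 161.2] [ 0.6485 -0.1109  0.0749] 0.081
blue [244 179  12   6  30] [249.9 181. ] [0.5803 0.0551 0.103 ] 0.107
blue [264 195  14  26  78] [270.3 207.6] [0.5247 0.0028 0.0287] 1.098
blue [235 199  12   6  27] [240.8 201.4] [0.5241 0.076  0.1035] 1.098
blue [352 231  11  24  74] [357.2 242.6] [ 0.4334 -0.2328  0.0481] 0.055
blue [279 232   9   5  18] [283.4 233.9] [ 0.4536 -0.036   0.0309] 0.035
orange [234 183   4   4  13] [235.6 184.6] [0.5593 0.0877 0.1368] 0.141
orange [226 184   3   3   9] [227. 185.] [0.5716 0.1169 0.088 ] 0.088
orange [239 186  13  12  66] [244.8 191.2] [0.5523 0.0674 0.1003] 1.098
orange [286 187  32  14  46] [301.5 193.3] [ 0.5639 -0.0821  0.0517] 0.056
orange [255 192   4   6  18] [256.4 194.3] [0.54   0.0358 0.1256] 0.129
```

View pics/topc.png

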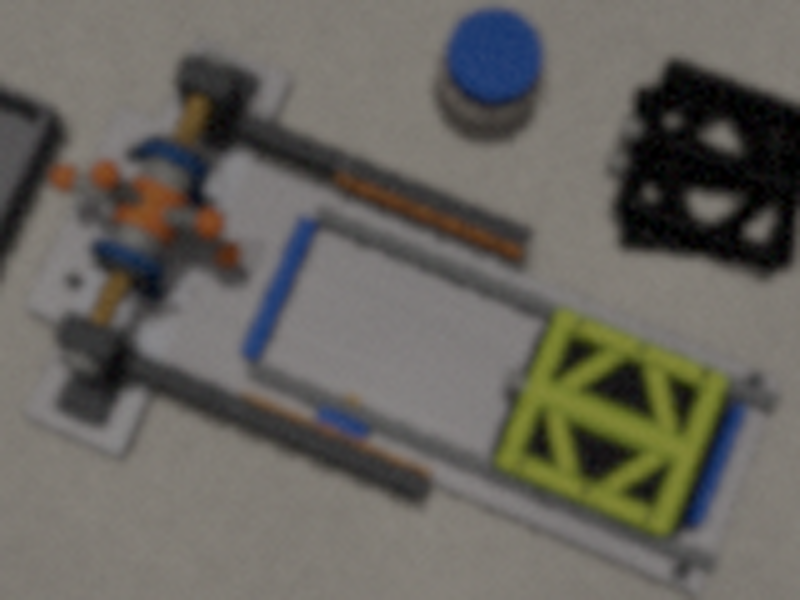

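View pics/sidec.png

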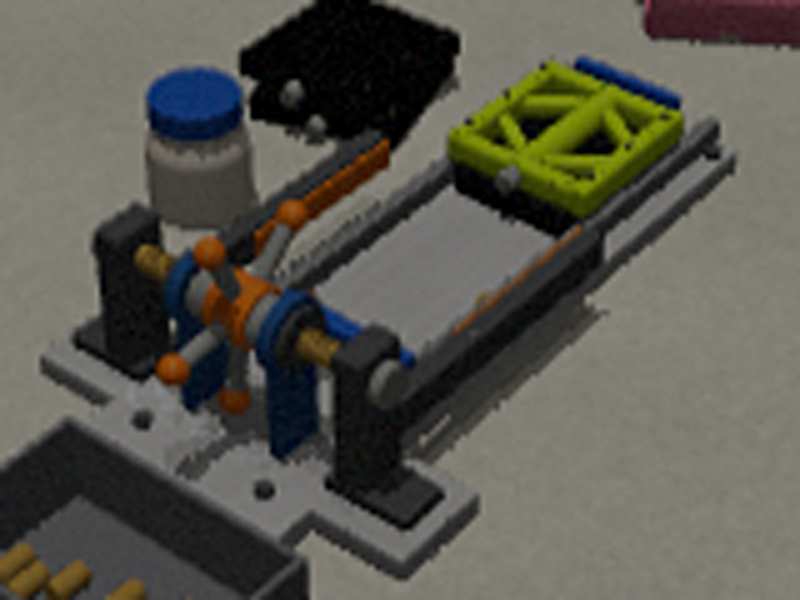

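The crops give these readings:

- **End stop:** top corners at top-view pixels (277,194) and (265,222).
- **Detent:** (284,234), on the image-lower wall, so fixture +y points down the image.
- **Turnbuckle:** two orange balls stand up, at (235.6,184.6) and (256.4,194.3).

Next I fit the fixture pose from the depth data.

```bash
cat >> h.py <<'E'
def fix(P,th,o):
    c,s=np.cos(th),np.sin(th); d=P-np.array([o[0],o[1],0]); 
    return np.stack([d[...,0]*c+d[...,1]*s,-d[...,0]*s+d[...,1]*c,d[...,2]],-1)
E
python3 - <<'E'
from h import *
th=np.radians(69.6);o=(.505,-.061)
for n in('top','side'):
    f=load(n);C=cloud(f);F=fix(C,th,o)*1000
    x,y,z=F[...,0],F[...,1],F[...,2]
    for sg in(1,-1):
        m=(np.abs(sg*y-47)<9)&(x>-210)&(x<-50)&(z>26)&(z<33)
        if m.sum()>20: print(n,'wall',sg,m.sum(),'poly y(x)',np.polyfit(x[m],y[m],1).round(4),np.median(z[m]).round(1))
    m=(abs(y)<35)&(x>-60)&(x<45)&(z>5)&(z<25);print('floor',np.median(z[m]))
    hsv=cv2.cvtColor(f['pixels'],cv2.COLOR_RGB2HSV)
    b=cv2.inRange(hsv,(103,110,30),(128,255,255)).astype(bool)
    m=b&(x>30)&(x<80)&(abs(y)<45)&(z<50);print('stop',m.sum(),np.percentile(x[m],[2,50,98]).round(1),np.percentile(y[m],[2,50,98]).round(1),np.median(z[m]))
    m=b&(x<-60)&(abs(y)<60)&(x>-320)&(z>30)&(z<56);print('pushplate',m.sum(),np.percentile(x[m],[2,50,98]).round(1),np.percentile(y[m],[2,50,98]).round(1),np.median(z[m]),np.polyfit(y[m],x[m],1).round(3))
    yl=cv2.inRange(hsv,(25,120,60),(45,255,255)).astype(bool)
    m=yl&(abs(y)<80)&(z>44)&(z<57)&(x<80)&(x>-300);print('yellow',m.sum(),np.percentile(x[m],[1,50,99]).round(1),np.percentile(y[m],[1,50,99]).round(1),np.median(z[m]))
    print(cv2.minAreaRect(F[m][:,:2].astype(np.float32)))
    m=b&(abs(x-135)<30)&(abs(y)<60)&(z>90);
    for sg in(1,-1):
        k=m&(sg*y>0)&(z<112);print('yoke',sg,k.sum(),F[k].mean(0).round(1),F[k].min(0).round(0),F[k].max(0).round(0))
    og=cv2.inRange(hsv,(3,140,60),(19,255,255)).astype(np.uint8)
    og[(abs(x-135)>75)|(abs(y)>60)|(z>160)]=0
    nn,l,st,ce=cv2.connectedComponentsWithStats(og)
    for i in range(1,nn):
        if st[i,4]>5:
            p=F[l==i]; print('or',st[i,4],ce[i].round(1),np.median(p,0).round(1))
E
```

```text
top wall 1 117 poly y(x) [7.00000e-03 5.23868e+01] 29.1
top wall -1 67 poly y(x) [-1.43000e-02 -4.46493e+01] 29.1
floor 15.190954680672553
stop 87 [62.4 66.9 70.7] [-37.3   2.   40.3] 28.90006794706501
pushplate 78 [-190.2 -186.1 -183.7] [-25.3   8.4  39.7] 48.07229048872507 [ 1.90000e-02 -1.86477e+02]
yellow 824 [-176.2 -128.8  -78.3] [-39.1   7.2  51.9] 48.76042383743029
((-127.32839965820312, 5.885913848876953), (92.88233184814453, 99.95220947265625), 88.53925323486328)
yoke 1 31 [135.8  29.4 102.4] [123.  26.  93.] [153.  33. 111.]
yoke -1 33 [136.1 -29.6 102.2] [122. -33.  93.] [154. -26. 107.]
or 13 [253.4 173.9] [137.3 -54.1  90.1]
or 15 [235.7 184.9] [159.    1.2 136.7]
or 10 [226.8 185. ] [1.908e+02 1.000e-01 8.790e+01]
or 76 [244.8 191.3] [137.6   1.8 100. ]
or 21 [256.2 194.3] [103.2   1.7 125.4]
or 11 [260.1 200.6] [95.1  2.1 67.8]
or 11 [237.2 208.1] [140.7  46.5  91.5]
side wall 1 79 poly y(x) [-0.0454 44.9841] 30.5
side wall -1 25 poly y(x) [ 6.20000e-03 -4.12913e+01] 30.2
floor 16.8413096757129
stop 36 [65.3 71.  74.6] [-10.1   1.7  44.3] 29.999032341658463
pushplate 59 [-189.  -184.2 -179.6] [-26.1   9.6  42.3] 49.062735250697045 [ 3.00000e-02 -1.84502e+02]
yellow 586 [-173.1 -120.9  -74.9] [-38.3   9.3  53.9] 49.52571856992588
((-124.69381713867188, 6.303844451904297), (97.60118865966797, 103.09575653076172), 88.74093627929688)
yoke 1 57 [149.5  29.9 101.3] [130.  24.  90.] [164.  39. 109.]
yoke -1 32 [155.3 -28.4  99.3] [147. -35.  90.] [161. -24. 107.]
or 31 [263.  207.3] [108.1   3.1 124.1]
or 32 [246.5 215.2] [165.4   2.1 135.7]
or 100 [251.9 225.2] [153.4   5.3  97.9]
or 10 [267.7 234.7] [148.3  48.5  89.7]
or 31 [238.9 238.4] [195.2   2.4  86.1]
or 21 [251.4 244.4] [156.2   3.1  41. ]
```

>>> arm_command(series=[[-1,0.35,0.4,-0.1,0.04],[-1,0.5,0.7,-0.2,0.08],[-1,0.7,1,-0.3,0.1],[-1,0.7,1,-0.3,0.1]], grip_force=30)

```text
time: 0.43
ee_pos: [0.233, -0.522, 0.3703]
eef_rot: [-0.007, 0.959, 0.282, 0.002]
wrist_force: [1.1, 1.1, -0.9]
finger_gap: 0.0389
finger_force: 0.0
```

>>> arm_command(series=[[-1,0.3,0.4,-0.1,0.04],[-1,0.5,0.7,-0.2,0.08],[-1,0.7,1,-0.3,0.1],[-1,0.7,1,-0.3,0.1]])

```text
time: 0.77
ee_pos: [0.3021, -0.4223, 0.3417]
eef_rot: [-0.005, 0.903, 0.429, 0.002]
wrist_force: [0.7, 1.0, -1.2]
finger_gap: -0.0
finger_force: 0.0
```

>>> arm_command(series=[[-1,0.3,0.4,-0.1,0.04],[-1,0.6,0.8,-0.2,0.08],[-1,0.9,1,-0.3,0.102],[-1,0.9,1,-0.3,0.102],[-1,0.9,1,-0.3,0.102]])

```text
time: 1.18
ee_pos: [0.3901, -0.3264, 0.3136]
eef_rot: [-0.001, 0.825, 0.565, 0.001]
wrist_force: [-0.8, 0.2, -0.7]
finger_gap: -0.0003
finger_force: 0.0
```

>>> arm_command(series=[[-1,0.2,0.4,-0.2,0],[-1,0.31,0.61,-0.5,0],[-1,0.31,0.61,-0.5,0],[-1,0.31,0.61,-0.7,0],[-1,0.31,0.61,-0.7,0],[-1,0.31,0.61,-0.7,0]])

```text
time: 1.68
ee_pos: [0.4165, -0.2707, 0.2437]
eef_rot: [-0.002, 0.828, 0.561, -0.001]
wrist_force: [1.1, -0.6, 0.5]
finger_gap: -0.0002
finger_force: 0.0
```

Run:
```python
from h import *
th=np.radians(68.4);o=(.5035,-.054)
s=robot.get_state();print(np.round(s['ee_pos'],4),fix(s['ee_pos'],th,o).round(4),s['eef_rot'])
f=grab('top');g=grab('side')
a=cv2.resize(f['pixels'][170:290,260:420],(560,420),interpolation=cv2.INTER_CUBIC)
b=cv2.resize(g['pixels'][110:230,260:420],(560,420),interpolation=cv2.INTER_CUBIC)
cv2.imwrite('pics/p1.png',cv2.resize(np.hstack([a,b]),(800,300))[...,::-1])
for n,F in(('top',f),('side',g)):
    P=fix(cloud(F),th,o)*1000;x,y,z=P[...,0],P[...,1],P[...,2]
    hsv=cv2.cvtColor(F['pixels'],cv2.COLOR_RGB2HSV)
    yl=cv2.inRange(hsv,(25,120,60),(45,255,255)).astype(bool)
    m=yl&(abs(y)<80)&(z>44)&(z<57)&(x<80)&(x>-300);print(n,cv2.minAreaRect(P[m][:,:2].astype(np.float32)))
    # finger tip points
    m=(abs(y)<60)&(x<-200)&(x>-290)&(z>20)&(z<110);print('finger',m.sum(),np.percentile(P[m],[2,50,98],axis=0).round(0).tolist())
```

```text
[ 0.4165 -0.2707  0.2437] [-0.2335  0.0011  0.2437] [-0.0015545   0.82800179  0.56072222 -0.00110369]
top ((-133.33311462402344, -0.4398536682128906), (92.87080383300781, 99.73130798339844), 89.78714752197266)
finger 63 [[-228.0, -55.0, 21.0], [-209.0, 8.0, 29.0], [-200.0, 53.0, 94.0]]
side ((-132.1954345703125, -0.4382438659667969), (97.08636474609375, 106.08378601074219), 89.5953140258789)
finger 118 [[-238.0, -13.0, 22.0], [-224.0, 8.0, 91.0], [-201.0, 52.0, 109.0]]
```

View pics/p1.png

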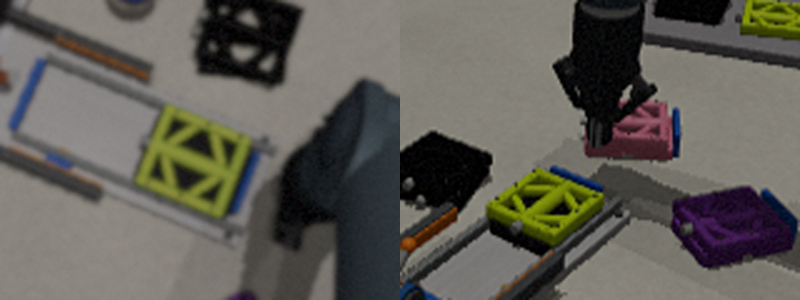

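The finger is behind the blue push plate (top crop about (285,235)) and clear of everything. The fixture frame checks out, with the sled at x=-133 mm, y=0. I lower the tool and push.

>>> arm_command(series=[[-1,0,0,-0.3,0],[-1,0,0,-0.46,0],[-1,0,0,-0.46,0],[-1,0.07,0.17,-0.46,0],[-1,0.12,0.29,-0.46,0],[-1,0.16,0.41,-0.46,0],[-1,0.21,0.53,-0.46,0],[-1,0.26,0.65,-0.46,0],[-1,0.31,0.78,-0.46,0],[-1,0.36,0.9,-0.46,0],[-1,0.36,0.9,-0.46,0]])

```text
time: 2.7
ee_pos: [0.4555, -0.1782, 0.2005]
eef_rot: [0.001, 0.827, 0.563, 0.001]
wrist_force: [0.2, -0.2, 0.7]
finger_gap: 0.0002
finger_force: 0.0
```

>>> arm_command(series=[[-1,0.02,0.06,0,0],[-1,0.04,0.11,0,0],[-1,0.07,0.17,0,0],[-1,0.09,0.22,0,0],[-1,0.11,0.28,0,0],[-1,0.13,0.33,0,0],[-1,0.15,0.37,0,0],[-1,0.15,0.37,0,0]])

```text
time: 3.37
ee_pos: [0.4685, -0.1471, 0.2001]
eef_rot: [0.002, 0.829, 0.56, -0.002]
wrist_force: [-2.7, -6.1, 5.4]
finger_gap: -0.0003
finger_force: 4.0
```

```bash
cat > sl.py <<'E'
from h import *
th=np.radians(68.4);o=(.5035,-.054)
s=robot.get_state();print(np.round(s['ee_pos'],4),fix(s['ee_pos'],th,o).round(4),s['wrist_force'].round(1))
for n in('top','side'):
    F=grab(n)
    P=fix(cloud(F),th,o)*1000;x,y,z=P[...,0],P[...,1],P[...,2]
    hsv=cv2.cvtColor(F['pixels'],cv2.COLOR_RGB2HSV)
    yl=cv2.inRange(hsv,(25,120,60),(45,255,255)).astype(bool)
    m=yl&(abs(y)<80)&(z>44)&(z<57)&(x<80)&(x>-300);print(n,m.sum(),cv2.minAreaRect(P[m][:,:2].astype(np.float32)),np.percentile(x[m],[1,99]).round(1))
E
python3 sl.py
```

```text
[ 0.4685 -0.1471  0.2001] [-0.0995 -0.0018  0.2001] [-2.7 -6.1  5.4]
top 739 ((-25.490379333496094, -1.1520271301269531), (98.55008697509766, 92.28318786621094), 0.5969188213348389) [-73.5  22.4]
side 690 ((-19.848426818847656, -0.9046897888183594), (108.12882232666016, 96.96246337890625), 0.2012130469083786) [-70.9  27.5]
```

>>> arm_command(series=[[-1,0.02,0.05,0,0],[-1,0.04,0.1,0,0],[-1,0.06,0.14,0,0],[-1,0.07,0.18,0,0],[-1,0.08,0.21,0,0],[-1,0.09,0.23,0,0],[-1,0.1,0.25,0,0],[-1,0.1,0.25,0,0]])

```text
time: 4.13
ee_pos: [0.4786, -0.1214, 0.1997]
eef_rot: [0.002, 0.828, 0.56, -0.002]
wrist_force: [-3.4, -6.5, 5.9]
finger_gap: 0.0001
finger_force: 3.8
```

```bash
python3 sl.py
```

```text
[ 0.4786 -0.1214  0.1997] [-0.0718 -0.0017  0.1997] [-3.4 -6.5  5.9]
top 700 ((2.4321441650390625, -0.7419700622558594), (97.6624984741211, 92.41401672363281), 0.8092747330665588) [-45.5  50.1]
side 707 ((4.8532867431640625, -0.9584007263183594), (102.26899719238281, 96.18475341796875), 1.6124773025512695) [-43.5  54.9]
```

>>> arm_command(series=[[-1,0.01,0.02,0,0],[-1,0.01,0.03,0,0],[-1,0.02,0.04,0,0],[-1,0.02,0.04,0,0]])

```text
time: 4.57
ee_pos: [0.4793, -0.1206, 0.1997]
eef_rot: [0.002, 0.829, 0.559, -0.005]
wrist_force: [-6.7, -11.6, 9.4]
finger_gap: 0.0002
finger_force: 7.1
```

```bash
python3 sl.py
```

```text
[ 0.4793 -0.1206  0.1997] [-0.0708 -0.002   0.1997] [ -6.7 -11.6   9.4]
top 713 ((2.091583251953125, -1.1727142333984375), (97.57933044433594, 92.43809509277344), 0.32181257009506226) [-45.2  50.1]
side 710 ((4.946102142333984, -0.18602371215820312), (94.35407257080078, 104.36094665527344), 89.48051452636719) [-42.4  55. ]
```

>>> arm_command(series=[[-1,0.01,0.02,0,0],[-1,0.02,0.04,0,0],[-1,0.02,0.05,0,0],[-1,0.02,0.05,0,0]])

```text
time: 5.0
ee_pos: [0.4799, -0.1197, 0.1997]
eef_rot: [0.003, 0.83, 0.558, -0.008]
wrist_force: [-9.6, -19.6, 12.1]
finger_gap: -0.0001
finger_force: 11.0
```

```bash
python3 sl.py
```

```text
[ 0.4799 -0.1197  0.1997] [-0.0697 -0.0023  0.1997] [ -9.6 -19.6  12.1]
top 695 ((2.1657485961914062, -0.9860420227050781), (98.0730972290039, 91.8787841796875), 0.028215864673256874) [-45.5  50. ]
side 703 ((4.998138427734375, -1.4442405700683594), (96.8340835571289, 105.19007873535156), 89.74845886230469) [-42.8  55.5]
```

>>> arm_command(series=[[-1,-0.08,-0.18,0,0],[-1,-0.15,-0.37,0,0],[-1,-0.15,-0.37,0.3,0],[-1,-0.15,-0.37,0.7,0],[-1,-0.15,-0.37,1,0],[-1,-0.15,-0.37,1,0]])

```text
time: 5.6
ee_pos: [0.4713, -0.1463, 0.3054]
eef_rot: [0.005, 0.828, 0.561, 0.005]
wrist_force: [1.5, 0.3, 0.1]
finger_gap: -0.0001
finger_force: 0.0
```

```bash
cat > tb.py <<'E'
from sl import *
for n in('top','side'):
    F=load(n);P=fix(cloud(F),th,o)*1000;x,y,z=P[...,0],P[...,1],P[...,2]
    cam=fix(F['T'][:3,3],th,o)*1000
    hsv=cv2.cvtColor(F['pixels'],cv2.COLOR_RGB2HSV)
    og=cv2.inRange(hsv,(3,140,50),(19,255,255)).astype(np.uint8)
    og[(abs(x-135)>75)|(abs(y)>15)|(z>160)]=0
    nn,l,st,ce=cv2.connectedComponentsWithStats(og)
    for i in range(1,nn):
        if st[i,4]>5:
            p=np.median(P[l==i],0); d=cam-p; p=p-5.3*d/np.linalg.norm(d)
            print(n,'ball',st[i,4],ce[i].round(0),p.round(1),'r',np.hypot(p[0]-136,p[2]-85).round(1),'ang',np.degrees(np.arctan2(p[0]-136,p[2]-85)).round(1))
    jaw=cv2.inRange(hsv,(3,90,30),(20,255,255)).astype(bool)
    for sg in(1,-1):
        m=jaw&(x>-60)&(x<60)&(sg*y>44)&(sg*y<75)&(z>35)&(z<60)
        if m.sum()>5: print(n,'pad',sg,m.sum(),np.percentile(y[m],[5,50,95]).round(1))
E
python3 tb.py
```

```text
[ 0.4713 -0.1463  0.3054] [-0.0976 -0.004   0.3054] [1.5 0.3 0.1]
top 791 ((1.7851142883300781, -0.8426780700683594), (92.51551055908203, 98.0191879272461), 89.38851165771484) [-46.4  49.9]
side 694 ((4.871009826660156, -0.09836578369140625), (105.52162170410156, 95.11923217773438), 1.1582621335983276) [-43.4  54.5]
top ball 13 [236. 185.] [154.3  -1.3 132.7] r 51.1 ang 21.0
top ball 9 [227. 185.] [185.4  -1.7  81.7] r 49.5 ang 93.8
top ball 73 [245. 191.] [132.8  -0.6  95. ] r 10.5 ang -17.6
top ball 21 [256. 194.] [ 98.1  -1.4 118.8] r 50.7 ang -48.3
top ball 10 [260. 201.] [90.5 -0.2 61.3] r 51.3 ang -117.5
top pad 1 8 [63.8 64.6 64.7]
top pad -1 129 [-70.  -66.  -64.6]
side ball 32 [263. 207.] [ 98.7  -1.1 121.7] r 52.3 ang -45.5
side ball 34 [247. 215.] [156.9  -0.2 133.1] r 52.5 ang 23.5
side ball 108 [252. 226.] [145.1   1.1  93.8] r 12.7 ang 46.0
side ball 34 [239. 238.] [186.7  -0.2  82.4] r 50.8 ang 92.9
side ball 27 [252. 245.] [147.1  -0.2  37.7] r 48.6 ang 166.7
side pad 1 35 [62.1 64.1 68.1]
side pad -1 117 [-67.6 -65.3 -63.7]
```

>>> arm_command(series=[[-1,0,0,0.3,0],[-1,0.15,0.35,0.46,0],[-1,0.28,0.7,0.46,0],[-1,0.4,1,0.46,0],[-1,0.4,1,0.46,0]])

```text
time: 6.12
ee_pos: [0.5092, -0.0375, 0.3442]
eef_rot: [-0.002, 0.824, 0.566, 0.002]
wrist_force: [0.1, 0.8, 0.5]
finger_gap: -0.0003
finger_force: 0.0
```

>>> arm_command(series=[[-1,0.15,0.35,0,0],[-1,0.28,0.7,0,0],[-1,0.38,1,0,0],[-1,0.43,1,0,0],[-1,0.43,1,0,0],[-1,0.43,1,0,0]])

```text
time: 6.62
ee_pos: [0.5503, 0.0537, 0.3428]
eef_rot: [-0.001, 0.827, 0.562, -0.002]
wrist_force: [0.3, -1.3, -0.1]
finger_gap: -0.0002
finger_force: 0.0
```

>>> arm_command(series=[[-1,0,0.1,0,0],[-1,0,0.1,0,0],[-1,0,0.1,0,0],[-1,0,0.1,0,0]])

```text
time: 6.95
ee_pos: [0.5507, 0.0635, 0.3446]
eef_rot: [0.0, 0.828, 0.561, -0.0]
wrist_force: [0.1, 0.6, -0.3]
finger_gap: 0.0001
finger_force: 0.0
```

```bash
python3 sl.py
```

```text
[0.5507 0.0635 0.3446] [ 0.1266 -0.0006  0.3446] [ 0.1  0.6 -0.3]
top 525 ((2.730663299560547, -1.9968032836914062), (91.84687805175781, 100.1240234375), 88.98123168945312) [-46.7  49. ]
side 692 ((6.4552001953125, -0.302001953125), (95.94564056396484, 103.85202026367188), 89.48180389404297) [-43.2  55.1]
```

>>> arm_command(series=[[-1,0,0,-0.2,0],[-1,0,0,-0.4,0],[-1,0,0,-0.57,0],[-1,0,0,-0.57,0],[-1,0.02,0.05,-0.57,0],[-1,0.04,0.1,-0.57,0],[-1,0.06,0.15,-0.57,0],[-1,0.08,0.2,-0.57,0],[-1,0.09,0.22,-0.57,0],[-1,0.09,0.22,-0.57,0]])

```text
time: 7.88
ee_pos: [0.5606, 0.0872, 0.2886]
eef_rot: [0.0, 0.827, 0.562, 0.001]
wrist_force: [-1.0, -2.0, 1.1]
finger_gap: -0.0001
finger_force: 1.2
```

```bash
python3 tb.py
python3 - <<'E'
from h import *
g=load('side'); b=cv2.resize(g['pixels'][165:265,205:325],(720,600),interpolation=cv2.INTER_CUBIC)
cv2.imwrite('pics/p2.png',b[...,::-1])
E
```

```text
[0.5606 0.0872 0.2886] [ 0.1523 -0.0011  0.2886] [-1.  -2.   1.1]
top 596 ((2.3774948120117188, -1.4997520446777344), (92.54359436035156, 99.43253326416016), 89.2576904296875) [-46.5  49.4]
side 676 ((4.677173614501953, -0.3259162902832031), (95.46705627441406, 103.55146789550781), 89.85955047607422) [-42.9  55.2]
top pad -1 130 [-67.9 -64.4 -62.8]
side ball 12 [259. 208.] [114.8   1.1 128.6] r 48.5 ang -25.9
side ball 18 [267. 218.] [86.7  0.8 82.8] r 49.4 ang -92.6
side ball 37 [242. 223.] [172.4  -0.4 121.2] r 51.3 ang 45.2
side ball 94 [252. 226.] [144.3   3.2  94.2] r 12.4 ang 42.0
side ball 13 [256. 241.] [128.9  -3.   34.8] r 50.7 ang -171.9
side ball 33 [241. 243.] [180.5  -0.9  62.8] r 49.7 ang 116.5
side pad 1 41 [59.6 63.1 66.8]
side pad -1 141 [-65.8 -63.6 -61.3]
```

View pics/p2.png

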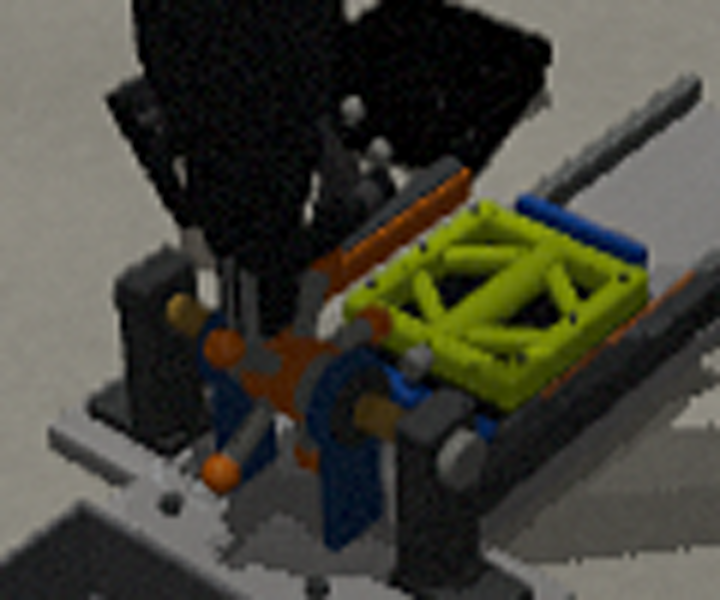

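The turnbuckle is now at 45°, and the next bar at -27° is ready for the following stroke. The sled is still home. Next: lift, step back behind the next bar, lower, and push again.

>>> arm_command(series=[[-1,-0.02,-0.05,0.2,0],[-1,-0.02,-0.05,0.45,0],[-1,-0.02,-0.05,0.57,0],[-1,-0.1,-0.25,0.57,0],[-1,-0.2,-0.5,0.57,0],[-1,-0.24,-0.61,0.57,0],[-1,-0.24,-0.61,0.57,0],[-1,-0.24,-0.61,0.3,0],[-1,-0.24,-0.61,0,0],[-1,-0.24,-0.61,0,0]])

```text
time: 8.82
ee_pos: [0.5335, 0.0263, 0.2827]
eef_rot: [-0.003, 0.827, 0.562, -0.003]
wrist_force: [-1.7, -0.9, -0.2]
finger_gap: -0.0001
finger_force: 0.0
```

>>> arm_command(series=[[-1,0.03,0.08,0,0],[-1,0.06,0.16,0,0],[-1,0.09,0.23,0,0],[-1,0.12,0.3,0,0],[-1,0.15,0.37,0,0],[-1,0.18,0.45,0,0],[-1,0.21,0.53,0,0],[-1,0.24,0.61,0,0],[-1,0.24,0.61,0,0]])

```text
time: 9.57
ee_pos: [0.5603, 0.0883, 0.2879]
eef_rot: [-0.0, 0.827, 0.562, 0.001]
wrist_force: [-1.2, -2.0, 0.8]
finger_gap: 0.0001
finger_force: 0.9
```

```bash
python3 tb.py
```

```text
[0.5603 0.0883 0.2879] [ 0.1532 -0.0004  0.2879] [-1.2 -2.   0.8]
top 616 ((1.7151145935058594, -2.1400184631347656), (98.14852905273438, 94.67831420898438), 0.7826573252677917) [-46.6  49.3]
side 679 ((5.628887176513672, -3.94482421875), (102.00678253173828, 101.14627838134766), 0.8816401958465576) [-43.3  54.9]
top pad 1 13 [54.6 56.2 58.6]
top pad -1 133 [-62.1 -58.5 -56.9]
side ball 9 [259. 209.] [116.2   3.2 129.4] r 48.6 ang -24.1
side ball 17 [268. 218.] [85.2  0.9 82.6] r 50.9 ang -92.7
side ball 38 [242. 223.] [173.   -1.4 120.1] r 51.0 ang 46.6
side ball 93 [252. 226.] [144.8   3.2  93.4] r 12.1 ang 46.3
side ball 31 [241. 244.] [179.4  -1.4  62.1] r 49.1 ang 117.9
side ball 8 [256. 241.] [128.6  -2.5  35.3] r 50.3 ang -171.5
side pad 1 34 [51.4 57.6 60.9]
side pad -1 137 [-60.  -57.5 -55.4]
```

>>> arm_command(series=[[-1,-0.02,-0.05,0.2,0],[-1,-0.02,-0.05,0.45,0],[-1,-0.02,-0.05,0.57,0],[-1,-0.1,-0.25,0.57,0],[-1,-0.2,-0.5,0.57,0],[-1,-0.24,-0.61,0.57,0],[-1,-0.24,-0.61,0.57,0],[-1,-0.24,-0.61,0.3,0],[-1,-0.24,-0.61,0,0],[-1,-0.24,-0.61,0,0]])

```text
time: 10.5
ee_pos: [0.5334, 0.0262, 0.2827]
eef_rot: [-0.003, 0.827, 0.562, -0.004]
wrist_force: [-1.5, 0.0, -1.0]
finger_gap: 0.0
finger_force: 0.0
```

>>> arm_command(series=[[-1,0.03,0.08,0,0],[-1,0.06,0.16,0,0],[-1,0.09,0.23,0,0],[-1,0.12,0.3,0,0],[-1,0.15,0.37,0,0],[-1,0.18,0.45,0,0],[-1,0.21,0.53,0,0],[-1,0.24,0.61,0,0],[-1,0.24,0.61,0,0]])

```text
time: 11.25
ee_pos: [0.5603, 0.0883, 0.2879]
eef_rot: [-0.0, 0.827, 0.562, 0.001]
wrist_force: [-1.4, -2.0, 1.8]
finger_gap: -0.0003
finger_force: 0.9
```

```bash
python3 tb.py
```

```text
[0.5603 0.0883 0.2879] [ 0.1532 -0.0005  0.2879] [-1.4 -2.   1.8]
top 632 ((1.9628639221191406, -3.492401123046875), (97.08153533935547, 98.38489532470703), 89.4713134765625) [-46.7  49.4]
side 648 ((5.298862457275391, -3.8765830993652344), (99.42001342773438, 101.87226104736328), 89.71219635009766) [-44.5  55. ]
top pad 1 19 [49.  50.9 53.1]
top pad -1 92 [-56.5 -54.4 -51.8]
side ball 9 [259. 209.] [115.4   2.4 129.8] r 49.3 ang -24.7
side ball 17 [268. 218.] [85.2  0.8 83.7] r 50.9 ang -91.5
side ball 38 [242. 223.] [173.7  -0.8 119.5] r 51.1 ang 47.5
side ball 91 [252. 226.] [144.    3.6  93.4] r 11.6 ang 43.6
side ball 30 [241. 244.] [179.2  -1.9  62. ] r 49.0 ang 118.0
side ball 9 [256. 241.] [128.9  -2.5  35.4] r 50.1 ang -171.9
side pad 1 27 [49.7 52.7 55.5]
side pad -1 95 [-55.9 -52.5 -50.1]
```

>>> arm_command(series=[[-1,-0.02,-0.05,0.2,0],[-1,-0.02,-0.05,0.45,0],[-1,-0.02,-0.05,0.57,0],[-1,-0.1,-0.25,0.57,0],[-1,-0.2,-0.5,0.57,0],[-1,-0.24,-0.61,0.57,0],[-1,-0.24,-0.61,0.57,0],[-1,-0.24,-0.61,0.3,0],[-1,-0.24,-0.61,0,0],[-1,-0.24,-0.61,0,0]])

```text
time: 12.18
ee_pos: [0.5334, 0.0262, 0.2826]
eef_rot: [-0.003, 0.827, 0.562, -0.004]
wrist_force: [-2.0, 0.7, -0.2]
finger_gap: 0.0002
finger_force: 0.0
```

>>> arm_command(series=[[-1,0.03,0.08,0,0],[-1,0.06,0.15,0,0],[-1,0.09,0.22,0,0],[-1,0.11,0.27,0,0],[-1,0.13,0.33,0,0],[-1,0.13,0.33,0,0],[-1,0.13,0.33,0,0]])

```text
time: 12.77
ee_pos: [0.5496, 0.0598, 0.2885]
eef_rot: [-0.0, 0.827, 0.562, 0.002]
wrist_force: [0.8, 0.3, 0.1]
finger_gap: 0.0003
finger_force: 0.0
```

>>> arm_command(series=[[-1,0.01,0.02,0,0],[-1,0.02,0.04,0,0],[-1,0.02,0.06,0,0],[-1,0.03,0.07,0,0],[-1,0.03,0.07,0,0]])

```text
time: 13.18
ee_pos: [0.5517, 0.0645, 0.2874]
eef_rot: [0.0, 0.828, 0.561, -0.001]
wrist_force: [-1.8, -3.3, 2.5]
finger_gap: -0.0001
finger_force: 2.3
```

```bash
python3 tb.py
```

```text
[0.5517 0.0645 0.2874] [ 0.1279 -0.0012  0.2874] [-1.8 -3.3  2.5]
top 483 ((1.7519454956054688, -2.7270050048828125), (93.4747543334961, 97.94960021972656), 89.47699737548828) [-46.7  47.1]
side 643 ((5.632968902587891, -1.0732879638671875), (101.69549560546875, 95.64063262939453), 1.5971367359161377) [-43.3  55. ]
top pad 1 6 [45.7 48.4 50.5]
top pad -1 72 [-53.9 -51.8 -49.4]
side ball 27 [265. 209.] [ 94.   -1.2 113.5] r 50.7 ang -55.9
side ball 36 [249. 212.] [147.3  -1.1 135.4] r 51.7 ang 12.6
side ball 104 [252. 226.] [144.    1.2  94.5] r 12.4 ang 40.3
side ball 35 [239. 235.] [186.6  -0.7  91.6] r 51.0 ang 82.6
side ball 28 [249. 246.] [155.7  -0.7  40.2] r 48.9 ang 156.3
side pad 1 27 [46.6 50.5 52.5]
side pad -1 54 [-52.8 -49.3 -47.2]
```

>>> arm_command(series=[[-1,0.01,0.02,0,0],[-1,0.02,0.04,0,0],[-1,0.02,0.05,0,0],[-1,0.02,0.05,0,0]])

```text
time: 13.62
ee_pos: [0.5529, 0.0663, 0.2873]
eef_rot: [0.001, 0.828, 0.56, -0.005]
wrist_force: [-5.7, -9.0, 6.8]
finger_gap: -0.0001
finger_force: 6.3
```

>>> arm_command(series=[[-1,0.01,0.02,0,0],[-1,0.02,0.04,0,0],[-1,0.02,0.05,0,0],[-1,0.02,0.05,0,0]])

```text
time: 13.95
ee_pos: [0.554, 0.068, 0.2871]
eef_rot: [0.003, 0.829, 0.559, -0.009]
wrist_force: [-9.5, -15.0, 12.3]
finger_gap: 0.0001
finger_force: 10.2
```

```bash
python3 tb.py | grep -v top
```

```text
[0.554  0.068  0.2871] [ 0.132  -0.0021  0.2871] [ -9.5 -15.   12.3]
side 643 ((7.1970672607421875, -2.1047134399414062), (107.22023010253906, 96.98387908935547), 0.8802825212478638) [-43.9  54.7]
side ball 26 [265. 209.] [ 92.5  -1.  113.8] r 52.1 ang -56.5
side ball 36 [249. 213.] [148.9  -1.2 134.6] r 51.3 ang 14.6
side ball 104 [252. 226.] [144.2   2.2  94.3] r 12.4 ang 41.3
side ball 37 [239. 236.] [186.1  -1.5  89.8] r 50.3 ang 84.5
side ball 28 [249. 245.] [1.55e+02 1.00e-01 3.94e+01] r 49.4 ang 157.4
side pad 1 25 [47.7 50.5 53.1]
side pad -1 53 [-53.  -49.7 -47.3]
```

>>> arm_command(series=[[-1,0.01,0.02,0,0],[-1,0.02,0.04,0,0],[-1,0.02,0.05,0,0],[-1,0.02,0.05,0,0]])

```text
time: 14.38
ee_pos: [0.5551, 0.0697, 0.287]
eef_rot: [0.004, 0.83, 0.558, -0.012]
wrist_force: [-14.0, -20.6, 16.1]
finger_gap: 0.0002
finger_force: 14.2
```

```bash
python3 tb.py | grep -v top
```

```text
[0.5551 0.0697 0.287 ] [ 0.134  -0.0025  0.287 ] [-14.  -20.6  16.1]
side 648 ((4.961688995361328, 0.3416633605957031), (95.48216247558594, 102.51905822753906), 89.94463348388672) [-43.4  55.2]
side ball 26 [265. 209.] [ 94.6  -1.  115.9] r 51.7 ang -53.3
side ball 35 [249. 213.] [148.3  -1.1 134.9] r 51.3 ang 13.8
side ball 101 [252. 226.] [143.2   1.7  94.1] r 11.6 ang 38.3
side ball 38 [239. 236.] [186.4  -1.   89.4] r 50.6 ang 85.1
side ball 26 [249. 246.] [154.9  -1.2  39. ] r 49.8 ang 157.6
side pad 1 25 [46.3 49.5 53.8]
side pad -1 54 [-52.4 -49.7 -47.3]
```

>>> arm_command(series=[[-1,-0.02,-0.05,0,0],[-1,-0.05,-0.12,0,0],[-1,-0.06,-0.14,0,0],[-1,-0.06,-0.14,0.3,0],[-1,-0.06,-0.14,0.6,0],[-1,-0.06,-0.14,0.9,0],[-1,-0.06,-0.14,1,0],[-1,-0.06,-0.14,1,0]])

```text
time: 15.15
ee_pos: [0.5536, 0.0689, 0.3917]
eef_rot: [0.001, 0.827, 0.563, 0.005]
wrist_force: [-0.2, -0.4, 0.0]
finger_gap: -0.0001
finger_force: 0.0
```

>>> arm_command(series=[[-1,-0.2,-0.3,0.2,0],[-1,-0.4,-0.6,0.3,0],[-1,-0.6,-1,0.3,0],[-1,-0.6,-1,0.3,0]])

```text
time: 15.48
ee_pos: [0.4892, -0.0405, 0.4157]
eef_rot: [0.001, 0.83, 0.558, -0.003]
wrist_force: [-0.2, -1.3, -0.7]
finger_gap: -0.0001
finger_force: 0.0
```

>>> arm_command(series=[[-1,-0.1,-0.3,0,0],[-1,-0.2,-0.6,0,0],[-1,-0.2,-1,0,0],[-1,-0.2,-1,0,0],[-1,-0.2,-1,0,0]])

```text
time: 15.9
ee_pos: [0.4713, -0.1361, 0.4156]
eef_rot: [-0.001, 0.829, 0.559, -0.001]
wrist_force: [0.2, 1.6, -0.2]
finger_gap: -0.0001
finger_force: 0.0
```

>>> arm_command(series=[[-1,0,-0.3,0,0],[-1,0,-0.6,0,0],[-1,0,-1,0,0],[-1,0,-1,0,0],[-1,0,-1,0,0],[-1,0,-1,0,0]])

```text
time: 16.4
ee_pos: [0.4725, -0.232, 0.4163]
eef_rot: [-0.001, 0.827, 0.562, 0.0]
wrist_force: [0.2, 0.7, 0.2]
finger_gap: 0.0001
finger_force: 0.0
```

```bash
python3 tb.py
python3 - <<'E'
from h import *
f=load('top');g=load('side')
a=cv2.resize(f['pixels'][150:270,180:400],(800,436),interpolation=cv2.INTER_CUBIC)
b=cv2.resize(g['pixels'][140:300,200:360],(600,600),interpolation=cv2.INTER_CUBIC)
c=np.hstack([cv2.resize(a,(480,262)),cv2.resize(b,(320,320))[:262]])
cv2.imwrite('pics/p3.png',c[...,::-1])
E
```

```text
[ 0.4725 -0.232   0.4163] [-0.1769 -0.0367  0.4163] [0.2 0.7 0.2]
top 827 ((1.786224365234375, -1.9908676147460938), (97.9733657836914, 95.12935638427734), 0.38435155153274536) [-46.4  49.9]
side 648 ((5.864131927490234, -0.35218048095703125), (95.5390625, 105.44139862060547), 88.94181060791016) [-44.1  55.2]
top ball 14 [226. 184.] [185.8  -1.7  91.4] r 50.2 ang 82.7
top ball 92 [244. 190.] [134.9  -1.   95.5] r 10.6 ang -5.9
top ball 26 [258. 197.] [ 93.7  -0.6 111.7] r 50.0 ang -57.7
top pad 1 32 [47.  48.8 50.4]
top pad -1 68 [-53.7 -51.9 -49. ]
side ball 26 [265. 209.] [ 93.6  -1.2 113.4] r 51.1 ang -56.2
side ball 37 [249. 212.] [146.8  -1.7 135.7] r 51.8 ang 12.1
side ball 103 [252. 226.] [144.1   1.8  95. ] r 12.8 ang 39.1
side ball 34 [239. 236.] [186.3  -0.7  90.8] r 50.7 ang 83.4
side ball 25 [249. 246.] [156.2   0.4  40.3] r 49.1 ang 155.6
side pad 1 19 [47.3 50.8 52.7]
side pad -1 54 [-52.5 -49.4 -47.5]
```

View pics/p3.png

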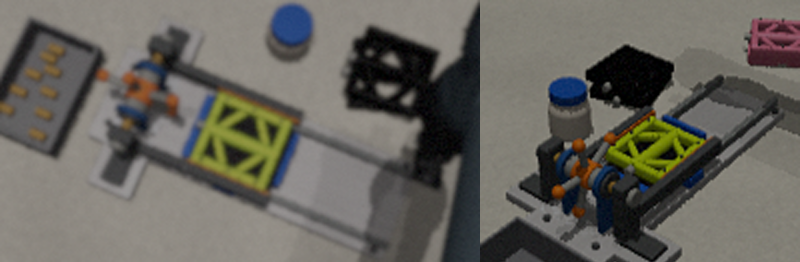

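The clamp looks closed and the sled is home. On release the body sprang back about 1.5°. I have plenty of time, so I press once more and ease off slowly, so the friction keeps the preload.

>>> arm_command(series=[[-1,0.1,0.35,0,0],[-1,0.2,0.7,0,0],[-1,0.3,1,0,0],[-1,0.3,1,0,0],[-1,0.3,1,0,0]])

```text
time: 16.92
ee_pos: [0.5027, -0.1289, 0.4178]
eef_rot: [-0.0, 0.825, 0.565, 0.0]
wrist_force: [0.2, -0.7, -0.7]
finger_gap: 0.0001
finger_force: 0.0
```

>>> arm_command(series=[[-1,0.1,0.35,0,0],[-1,0.2,0.7,0,0],[-1,0.3,1,0,0],[-1,0.3,1,0,0],[-1,0.3,1,0,0]])

```text
time: 17.33
ee_pos: [0.532, -0.0315, 0.4177]
eef_rot: [-0.0, 0.826, 0.564, 0.0]
wrist_force: [-0.2, -1.3, -0.0]
finger_gap: 0.0001
finger_force: 0.0
```

>>> arm_command(series=[[-1,0.1,0.35,-0.1,0],[-1,0.16,0.7,-0.3,0],[-1,0.16,0.9,-0.5,0],[-1,0.16,0.9,-0.73,0],[-1,0.16,0.9,-0.73,0],[-1,0.16,0.9,-0.73,0],[-1,0.16,0.9,-0.73,0]])

```text
time: 17.92
ee_pos: [0.5485, 0.0537, 0.3454]
eef_rot: [0.001, 0.829, 0.56, -0.0]
wrist_force: [-0.2, 1.3, 0.5]
finger_gap: -0.0001
finger_force: 0.0
```

```bash
python3 tb.py | grep -v top
```

```text
[0.5485 0.0537 0.3454] [ 0.1167 -0.0022  0.3454] [-0.2  1.3  0.5]
side 629 ((5.130592346191406, -1.093780517578125), (96.29263305664062, 101.79354858398438), 89.78665924072266) [-43.2  55.1]
side ball 26 [265. 209.] [ 93.2  -1.5 113. ] r 51.2 ang -56.8
side ball 36 [249. 212.] [147.   -0.6 135.5] r 51.7 ang 12.3
side ball 104 [252. 226.] [144.2   1.3  94.9] r 12.8 ang 39.7
side ball 34 [239. 236.] [185.9  -0.8  91.2] r 50.2 ang 82.9
side ball 27 [249. 246.] [ 1.567e+02 -1.000e-01  4.080e+01] r 48.8 ang 154.9
side pad 1 25 [48.8 50.8 53.7]
side pad -1 52 [-52.3 -49.9 -47.4]
```

>>> arm_command(series=[[-1,0,0,-0.2,0],[-1,0,0,-0.4,0],[-1,0,0,-0.57,0],[-1,0,0,-0.57,0],[-1,0.02,0.05,-0.57,0],[-1,0.03,0.08,-0.57,0],[-1,0.04,0.11,-0.57,0],[-1,0.05,0.13,-0.57,0],[-1,0.06,0.15,-0.57,0],[-1,0.07,0.17,-0.57,0],[-1,0.07,0.18,-0.57,0],[-1,0.07,0.18,-0.57,0]])

```text
time: 19.02
ee_pos: [0.5542, 0.0676, 0.2889]
eef_rot: [0.004, 0.829, 0.56, -0.007]
wrist_force: [-7.1, -13.2, 9.3]
finger_gap: 0.0001
finger_force: 7.9
```

>>> arm_command(series=[[-1,0,-0.01,0,0],[-1,-0.01,-0.02,0,0],[-1,-0.01,-0.03,0,0],[-1,-0.02,-0.04,0,0],[-1,-0.02,-0.05,0,0],[-1,-0.02,-0.06,0,0],[-1,-0.03,-0.07,0,0],[-1,-0.03,-0.08,0,0],[-1,-0.04,-0.09,0,0],[-1,-0.04,-0.1,0,0],[-1,-0.05,-0.13,0,0],[-1,-0.07,-0.17,0,0]])

```text
time: 20.02
ee_pos: [0.5481, 0.0589, 0.288]
eef_rot: [-0.001, 0.827, 0.562, 0.001]
wrist_force: [0.4, -0.1, 0.3]
finger_gap: -0.0001
finger_force: 0.0
```

>>> arm_command(series=[[-1,0,0,0.2,0],[-1,0,0,0.5,0],[-1,0,0,0.8,0],[-1,0,0,1,0],[-1,-0.3,-0.3,1,0],[-1,-0.6,-0.6,1,0],[-1,-0.6,-1,1,0],[-1,-0.6,-1,1,0]])

```text
time: 20.68
ee_pos: [0.4854, -0.0504, 0.3866]
eef_rot: [0.001, 0.83, 0.557, -0.002]
wrist_force: [0.4, -1.2, 0.1]
finger_gap: 0.0003
finger_force: 0.0
```

>>> arm_command(series=[[-1,-0.1,-0.3,0.2,0],[-1,-0.2,-0.6,0.3,0],[-1,-0.2,-1,0.3,0],[-1,-0.2,-1,0.3,0],[-1,-0.2,-1,0.3,0]])

```text
time: 21.1
ee_pos: [0.4677, -0.1451, 0.4176]
eef_rot: [0.0, 0.829, 0.559, 0.0]
wrist_force: [-1.3, -0.2, 0.0]
finger_gap: 0.0
finger_force: 0.0
```

>>> arm_command(series=[[-1,0,-0.3,0,0],[-1,0,-0.6,0,0],[-1,0,-1,0,0],[-1,0,-1,0,0],[-1,0,-1,0,0],[-1,0,-1,0,0]])

```text
time: 21.6
ee_pos: [0.4686, -0.2409, 0.417]
eef_rot: [-0.001, 0.827, 0.562, 0.001]
wrist_force: [-0.0, -0.3, 0.3]
finger_gap: 0.0003
finger_force: 0.0
```

```bash
python3 tb.py
python3 - <<'E'
from h import *
f=load('top'); save(f,'p4')
E
```

```text
[ 0.4686 -0.2409  0.417 ] [-0.1866 -0.0364  0.417 ] [-0.  -0.3  0.3]
top 823 ((1.7366371154785156, -1.8964767456054688), (95.16183471679688, 97.96916961669922), 89.74708557128906) [-46.4  50. ]
side 645 ((6.382328033447266, 0.827972412109375), (105.49522399902344, 97.03770446777344), 1.584587812423706) [-43.   54.8]
top ball 14 [226. 184.] [185.9  -1.6  91.7] r 50.3 ang 82.3
top ball 91 [244. 190.] [135.   -0.6  95.7] r 10.8 ang -5.5
top ball 26 [258. 198.] [ 93.9  -0.5 111. ] r 49.4 ang -58.3
top pad 1 32 [47.  49.1 50.2]
top pad -1 67 [-53.6 -51.9 -49.2]
side ball 28 [265. 209.] [ 93.   -0.8 112.9] r 51.3 ang -57.0
side ball 37 [249. 212.] [147.7  -0.9 135.7] r 52.1 ang 13.0
side ball 103 [252. 226.] [144.4   1.9  94.6] r 12.8 ang 41.2
side ball 34 [239. 236.] [186.   -1.6  91.3] r 50.4 ang 82.8
side ball 27 [249. 246.] [156.7  -0.3  40. ] r 49.6 ang 155.3
side pad 1 19 [47.8 50.6 52.5]
side pad -1 53 [-52.6 -49.6 -47.4]
```

View pics/p4.png

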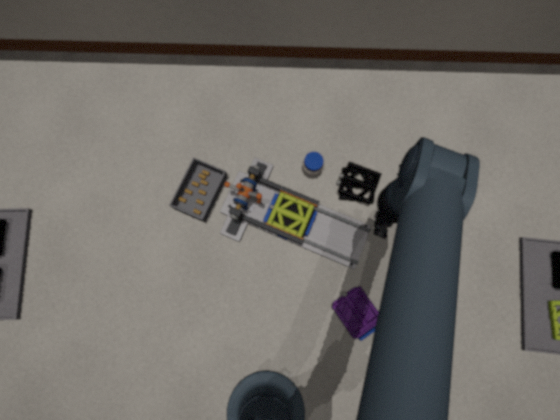

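The sled is home at (291,215) with both jaws closed on the pedal. The bin (200,190), jar (313,162), pedals and decoys are where they were, and the arm is clear. I hand the job in.

```bash
python3 -c "
from plant import robot
print(robot.sign_off())"
```

```text
the job is handed in; nothing more can be done
None
```

The sled is home against the blue end stop and stayed there when the arm let go; the turnbuckle was pressed until it stopped turning, then sprang back about 1.5° to roughly where the jaws first touch, so any leftover squeeze is too small to measure; the arm is clear, nothing else looks moved, and I handed in at about 21.7 s (no verdict shown).

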